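# Fit the hand guard to the kitchen slicer and lock it in

### The arm

A 6-joint arm with a two-finger parallel gripper is mounted at the origin on a cart in front of the work surface, level with it; the furniture and walls round the work are solid. World frame = base frame: x ahead of the robot, y to its left, z up, the work surface at z = 0. Lengths are in m, angles in rad, forces in N, time in s.
With the tool pointing down it reaches from about 0.375 to 0.975 m from the base axis. Payload 3.8 kg.
Tool frame: the origin (TCP) lies at the very end of the fingers, on their centre line; the grasp point (between the pads) lies 19 mm behind it; z points along the fingers, y is the line along which they close (so a half turn about z gives the same grasp; the last joint's range is limited). The gripper opens to 85 mm and grips with 20 to 120 N. Pads are 22 mm wide; open, the fingers measure 114 mm over their backs; the gripper's body (76 mm by 85 mm) begins 54 mm behind the grasp point. The pads swing forward as they close: fully open they stand 13 mm farther back than shut.
Start: joints at [-1.204, 0.264, 1.604, -0, 1.274, -0.037], TCP at [0.265, -0.621, 0.231] pointing down, gripper open.
Joint ranges: [-2.63, 2.63], [-0.94, 2.18], [0.31, 2.57], [-1.31, 4.45], [0, 2.66], [-2.55, 2.55]. Speed limits (rad/s): [2.57, 2.57, 3.14, 3.14, 3.14, 3.14].

### API

Orientations are given as a rotation vector (axis times angle).
In Python, from rig import status, optics, ticket gives the robot as it stands. The module is installed in compiled form; this text tells all that it offers.
- The arm moves only by the tool carry_out, never from a script. Its argument "deltas" is a list of rows, each a list of 4 numbers: the shift along the world's x, y, z in cm, then the turn about the world's z in rad. A call has 1 to 10 rows; each row shifts and turns the commanded pose from where the row before left it; what a row does not reach is not made up. A row lasts 1/12 s, in which the tool goes at most 41.7 mm and 7.16 degrees, less where a joint would pass 70% of its speed; a pose out of reach is approached as far as the arm can. A call with a gripper value outside its range is refused whole. "claw" is the closure, from -1 (fully open) to 1 (shut), set as the call begins (left out, the last holds). The fingers move at their own pace and stop on an object; "grip_force" is the grip in N (left out, the last holds). Time passes only in rows, so rows that do not move let the fingers close. It gives the time, the measured TCP pose, the force, the opening and the grip force at its end, in the units of the state.
- status.sense(): the state, without advancing time (a new reading comes with each control period).
- optics.grab_frame(name): name is "scene" or "side" or "wrist"; returns (picture, depth): 400x640x3 uint8, blue, green, red; 400x640 float32, m along the optical axis (not along the pixel's ray), 0 where there is no reading.
- optics.get_calibration(name): a dict with "K" (3x3 intrinsics, pixels), "R" (3x3) and "t" (3): a world point X has camera coordinates R X + t; the wrist camera has in their place "tool_from_camera" (4x4, takes a point from camera to tool coordinates, whose origin is the TCP and whose axes are the flange's). Camera axes: x right, y down, z forward; pixel columns grow to the right and rows downward; lengths in m; the calibration is good to about 2 mm. A picture is of the moment at which its call begins: read the wrist's pose just before it. get_calibration takes no time and is no camera call.
- ticket.close_job(): hands the job in; it is judged then, once.
The state is a dict: "time_s": time; "joint_pos": joint angles; "dq": joint speeds; "joint_torque": joint torques, N m; "tcp_pos": TCP position; "tool_rot": TCP orientation; "ft_force": force on the tool from outside, world axes, zero at the start; "moment": the same for the moment, N m; "grip_width": finger opening in m; "gripper_force": force on a finger pad.
Only numpy, scipy, OpenCV 4.12 (cv2) and the standard library are available. Lean on these libraries where they do the work, as an engineer would, in place of code of your own. Each camera call takes 0.05 s, during which the arm holds its last target. There are 200 camera calls.

### The job

Fit the loose hand guard to the sloping kitchen slicer: feed its base plate under the two side lips from the raised open end of the deck, then slide it all the way down until it rests against the end stop. Then push the small lock bolt beside the open end fully in across the deck so that the guard cannot come out, and let go. Leave the garlic, the mug and the tin where they stand.

Things in the scene. Friction and masses are not known exactly. Their poses are not given: they have to be found in the camera images.
- slicer: White plastic kitchen slicer (mandoline), about 265 long x 108 wide x 160 mm high, fixed to the worktop, deck rising at 28 degrees. Origin on the worktop under its middle; z up, x points horizontally toward the raised open end, y across (the lock bolt is on the -y side). Beware: wall cabinets hang over the back, undersides at world z=0.62, fronts at x=0.57, handles to x=0.53.
- track: The slicer's fixed sloping deck. Origin on the deck surface, centre line, at the end stop's inner face (low end); x up the slope, y across, z square to the deck (28 deg from vertical). In mm: deck flat at z=0, x 0..277, 108 wide. Side walls leave a channel 92 wide from x=0 to 205. End stop 15 high. Guard fully home: its origin at x=40, y=0, z=0.
- track_lips (a point): On the deck's centre line at x=205 mm, axes as the track: where the lips end. From here down to the stop a lip on each side covers |y| 36..54, underside z=10, top z=15, so a plate enters only from the open end. Lead-in above: to x=225 the lips flare up (to z=21), to x=237 the walls flare outward; then bare deck to 277, save the lock bolt.
- guard: Loose black hand guard, about 0.16 kg, standing on the worktop. Plate 86 wide (y) x 80 long (x) x 6 mm with narrowed ends; on it a round pusher 60 mm in diameter, z=6..30, and a grip bar 56 long (x) x 24 wide (y), z=29..61. Origin: centre of the plate's underside, z toward the grip. Works equally turned half round. Play in the track: 3 mm each side, 4 mm in height.
- bolt (a joint): Travel of the lock bolt, 0 = drawn out (deck clear), 0.032 m = fully in (the steel bar, 14 mm wide at x=252 mm of the track, reaches over the deck behind the guard). It slides along the track's +y with about 1.2 N friction and stays where it is left.
- bolt_tab (a point): Middle of the top of the lock bolt's black upright tab. The tab is 22 mm along the track's x and 10 mm along its y, and stands from z=10 to 44 mm above the deck between two guide cheeks 12 mm high. Moves with the bolt; axes as the track.
- garlic: Garlic bulb, 56 mm, standing on the worktop; origin under its middle. Leave alone.
- mug: Small white mug, 59 x 83 x 55 mm; origin under its middle. Leave alone.
- tin: Low round food tin, 86 mm in diameter, 40 mm high; origin under its middle. Leave alone.

How it is judged:
On the way, in this order (a step that is already met when the one before it is completed fails the run):
1. the guard's plate has entered under the lips from the open end (y of guard in the frame of track between -0.006 and 0.006 m and z of guard in the frame of track between -0.004 and 0.006 m and angle between the z axis of guard and the z axis of track, either way round below 0.09 rad and angle between the x axis of guard and the x axis of track, either way round below 0.12 rad and x of guard in the frame of track between 0.1 and 0.2 m), for 0.05 s.
2. the guard is slid home against the end stop (y of guard in the frame of track between -0.006 and 0.006 m and z of guard in the frame of track between -0.004 and 0.006 m and angle between the z axis of guard and the z axis of track, either way round below 0.09 rad and angle between the x axis of guard and the x axis of track, either way round below 0.12 rad and x of guard in the frame of track between 0.034 and 0.045 m), for 0.2 s.
3. the lock bolt is pushed in (value of joint bolt above 0.027 m), for 0.2 s.
At the end, for the whole second after the job is handed in: The hand guard sits under both lips, flat on the deck and straight, within 5 mm of the end stop, at rest and released; the lock bolt is within 5 mm of fully in; garlic, mug and tin not moved more than 30 mm (all of step 2 and value of joint bolt above 0.027 m and linear speed of guard below 0.02 m/s); the robot touches nothing.
It fails at once if the garlic is moved more than 30 mm (distance of garlic from where it was at the start of the episode above 0.03 m).
It fails at once if the mug is moved more than 30 mm (distance of mug from where it was at the start of the episode above 0.03 m).
It fails at once if the tin is moved more than 30 mm (distance of tin from where it was at the start of the episode above 0.03 m).
It also fails if it takes over 53 s, if anything falls off the work surface, if the arm or the gripper's body presses on something with over 40 N, if the wrist force passes 120 N, or if a joint passes its speed limit or range.

## Working session

There is one attempt and no reset: what is moved stays moved. The work goes in short steps, Python scripts to look and compute and a tool call to move; the robot and the scene stay as the last step left them, time stands still between calls to the robot, and variables do not carry over. Pictures are saved under pics/ and viewed, at most 10 in all, crops included, and the job is handed in when it is done.

Besides the shell and the picture viewer there is one more tool, called after "Emit:" as name(argument=value, ...) on one line, values as JSON. carry_out: Moves the arm, as the interface text tells. Its arguments: {"type":"object","properties":{"deltas":{"type":"array","items":{"type":"array","items":{"type":"number"}}},"claw":{"type":"number"},"grip_force":{"type":"number"}},"required":["deltas"]}

```bash
mkdir -p pics; cat > h.py <<'E'
import numpy as np, cv2
from rig import status, optics, ticket
from scipy.spatial.transform import Rotation as Ro
def cloud(n):
    s=status.sense(); im,d=optics.grab_frame(n); c=optics.get_calibration(n); K=np.array(c['K'])
    v,u=np.mgrid[:d.shape[0],:d.shape[1]]
    P=np.stack([(u-K[0,2])*d/K[0,0],(v-K[1,2])*d/K[1,1],d],-1)
    if 'R' in c: W=(P-np.array(c['t']))@np.array(c['R'])
    else:
        T=np.array(c['tool_from_camera']); P=P@T[:3,:3].T+T[:3,3]
        W=P@Ro.from_rotvec(s['tool_rot']).as_matrix().T+np.array(s['tcp_pos'])
    W[d<=0]=np.nan
    return im,d,W
E
python3 - <<'E'
from h import *
s=status.sense(); print(s)
for n in ['scene','side']:
    im,d,W=cloud(n); cv2.imwrite(f'pics/{n}0.png',im); np.save(f'{n}0.npy',W)
    c=optics.get_calibration(n); print(n,-np.array(c['R']).T@np.array(c['t']),c['K'])
E
```

```text
{'time_s': 0.0, 'joint_pos': array([-1.20389031e+00,  2.64754062e-01,  1.60538667e+00, -1.99339097e-05,
        1.27370175e+00, -3.69104554e-02]), 'dq': array([-1.03278657e-03, -8.43562288e-05, -5.62788965e-04,  5.05955243e-04,
       -7.31793823e-04,  1.58509619e-04]), 'joint_torque': array([-1.04921695e-03, -5.15119851e+01, -3.67309570e+01, -2.56752332e-05,
        1.31494371e-02, -2.39097591e-05]), 'tcp_pos': array([ 0.2649489 , -0.62002492,  0.22995458]), 'tool_rot': array([-3.07560033e+00, -6.29576939e-01,  6.09556441e-04]), 'ft_force': array([-0.59598877,  0.19211721,  0.42735994]), 'moment': array([-0.00173389,  0.0101329 , -0.00554311]), 'gripper_force': 0.0, 'grip_width': 0.0855139332712118}
scene [-0.1984702  -0.88824166  0.78035449] [[455.88558113   0.         322.50291442]
 [  0.         455.88558113 201.60568531]
 [  0.           0.           1.        ]]
side [ 0.27985702 -0.96613545  0.81920939] [[465.21901077   0.         317.96949224]
 [  0.         465.21901077 195.53890257]
 [  0.           0.           1.        ]]
```

View pics/scene0.png

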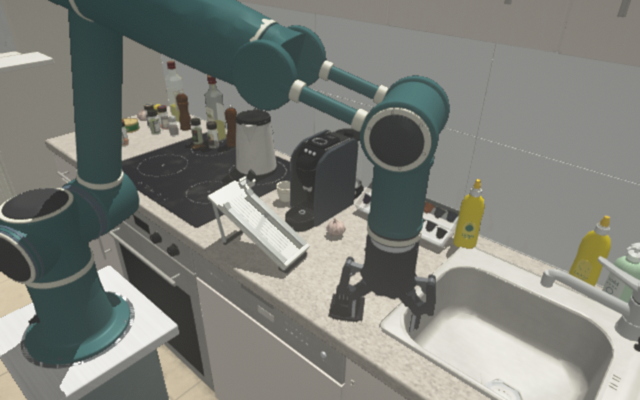

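View pics/side0.png

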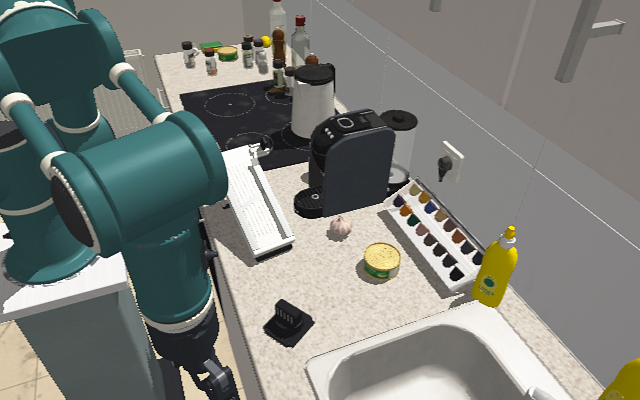

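The scene view shows the slicer at (258,225), with its low end at (300,255) and raised end at (235,190). The side view shows the guard at (290,322), the tin at (382,260), the garlic at (341,226), and the slicer from (265,245) up to (240,155). Next I'll fit the poses.

```bash
python3 - <<'E'
from h import *
W=np.load('side0.npy'); im=cv2.imread('pics/side0.png')
W2=np.load('scene0.npy')
a=cv2.resize(im[130:270,200:310],None,fx=3.6,fy=3.6,interpolation=cv2.INTER_CUBIC)
b=cv2.resize(im[285:355,250:330],None,fx=4.5,fy=4.5,interpolation=cv2.INTER_CUBIC)
c=np.zeros((a.shape[0],a.shape[1]+b.shape[1],3),np.uint8); c[:,:a.shape[1]]=a; c[:b.shape[0],a.shape[1]:]=b
cv2.imwrite('pics/crop1.png',c); print(c.shape)
for n,w,roi in (('side',W,(slice(140,265),slice(205,300))),('guard',W,(slice(290,352),slice(255,322)))):
    p=w[roi].reshape(-1,3); p=p[np.isfinite(p[:,0])]
    print(n,len(p),[np.round(np.percentile(p[:,i],[1,25,50,75,99]),3) for i in range(3)])
# deck normal by ransac in side and scene
rng=np.random.default_rng(0)
for n,w,roi,col in (('side',W,(slice(140,265),slice(205,300)),im),('scene',W2,(slice(175,275),slice(205,312)),cv2.imread('pics/scene0.png'))):
    p=w[roi].reshape(-1,3); g=col[roi].reshape(-1,3); k=(p[:,2]>.02)&(p[:,2]<.2)&(g.min(1)>120); p=p[k]
    best=0
    for _ in range(1500):
        q=p[rng.choice(len(p),3,False)]; nn=np.cross(q[1]-q[0],q[2]-q[0]); L=np.linalg.norm(nn)
        if L<1e-5: continue
        nn/=L; nn*=np.sign(nn[2]); 
        if abs(np.degrees(np.arccos(nn[2]))-28)>4: continue
        m=abs((p-q[0])@nn)<.002
        if m.sum()>best: best=m.sum(); M=m
    q=p[M]; cc=q.mean(0); nn=np.linalg.svd(q-cc)[2][2]; nn*=np.sign(nn[2])
    print(n,best,len(p),cc,nn,'tilt',np.degrees(np.arccos(nn[2])),'updir yaw',np.degrees(np.arctan2(-nn[1],-nn[0])))
# guard mask
p=W[285:355,250:330].reshape(-1,3); g=im[285:355,250:330].reshape(-1,3)
k=(g.max(1)<75)&(p[:,2]>-.005)&(p[:,2]<.09); q=p[k]
for lo,hi in ((.002,.012),(.02,.04),(.052,.075)):
    r=q[(q[:,2]>lo)&(q[:,2]<hi)]
    if len(r)>5: 
        rc=cv2.minAreaRect((r[:,:2]*1000).astype(np.float32)); print(lo,len(r),rc,np.median(r[:,2]),r.mean(0))
E
```

```text
(504, 756, 3)
side 11835 [array([0.31 , 0.412, 0.473, 0.532, 0.683]), array([-0.645, -0.182, -0.092,  0.015,  0.309]), array([-0.267,  0.002,  0.032,  0.106,  0.606])]
guard 4139 [array([0.38 , 0.422, 0.45 , 0.488, 0.539]), array([-0.48 , -0.437, -0.413, -0.365, -0.306]), array([-0.002,  0.   ,  0.002,  0.007,  0.063])]
side 1885 4183 [ 0.47258195 -0.08189052  0.08815755] [ 0.07356809 -0.46265682  0.88347972] tilt 27.93498874017264 updir yaw 99.03508549540307
scene 1525 3856 [ 0.46945132 -0.07076887  0.09172924] [ 0.07723606 -0.46467873  0.88210446] tilt 28.10272584303029 updir yaw 99.4370788946248
0.002 621 ((451.842041015625, -410.6525573730469), (86.54297637939453, 78.78323364257812), 31.97307777404785) 0.0065548627450463005 [ 0.44708177 -0.42669753  0.00658234]
0.02 325 ((451.3646240234375, -416.3769836425781), (49.34807205200195, 59.08232498168945), 89.28117370605469) 0.030269152558572793 [ 0.44291735 -0.42399144  0.0298057 ]
0.052 302 ((451.8017272949219, -412.01171875), (24.596389770507812, 53.68724822998047), 33.00071716308594) 0.060934514947735184 [ 0.45155487 -0.41427643  0.06030267]
```

View pics/crop1.png

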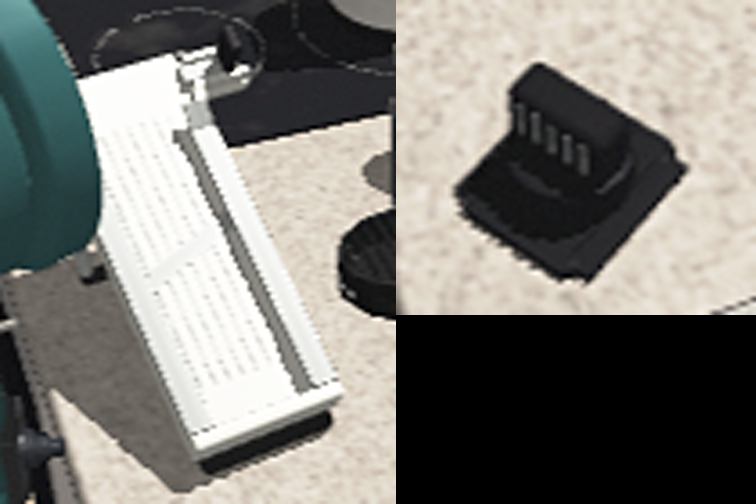

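The crop shows the guard clearly, with its grip bar running upper-left to lower-right. On the slicer, the end stop is at the bottom, and the bolt and tab are at top right of the deck, around crop pixel (235,45). Next I'll fit the track frame.

```bash
cat > fit.py <<'E'
from h import *
def frame(yaw,tilt=28.):
    c,s=np.cos(np.radians(yaw)),np.sin(np.radians(yaw)); ct,st=np.cos(np.radians(tilt)),np.sin(np.radians(tilt))
    X=np.array([c*ct,s*ct,st]); Y=np.array([-s,c,0]); return np.stack([X,Y,np.cross(X,Y)])  # rows
E
python3 - <<'E'
from fit import *
R=frame(99.2); o=np.array([.47,-.08,.09])
out=[]
for n,roi in (('side',(slice(130,265),slice(205,300))),('scene',(slice(170,280),slice(195,315)))):
    im=cv2.imread(f'pics/{n}0.png'); w=np.load(n+'0.npy')[roi].reshape(-1,3)
    g=im[roi].reshape(-1,3); t=(w-o)@R.T*1000
    k=(g.min(1)>110)&(abs(t[:,0])<200)&(abs(t[:,1])<100)&(abs(t[:,2])<50)&(w[:,2]>.012); t=t[k]; w=w[k]
    h,e=np.histogram(t[:,2],np.arange(-30,40,1)); print(n,[(int(a),int(b)) for a,b in zip(e,h) if b>25])
    out.append(t)
    for x in range(-150,200,20):
        r=t[(t[:,0]>=x)&(t[:,0]<x+20)]
        if len(r)>20:print(x,len(r),'y',np.round(np.percentile(r[:,1],[0.5,99.5]),1),'z by y',[int(np.median(r[(r[:,1]>=y)&(r[:,1]<y+10),2])) if ((r[:,1]>=y)&(r[:,1]<y+10)).sum()>2 else None for y in range(-70,70,10)])
    r=t[(t[:,2]<30)]; print('xmin,xmax',np.percentile(r[:,0],[.3,1,99,99.7]))
E
```

```text
side [(-5, 64), (-4, 150), (-3, 306), (-2, 478), (-1, 582), (0, 529), (1, 393), (2, 222), (3, 108), (4, 48), (10, 68), (11, 96), (12, 161), (13, 220), (14, 255), (15, 237), (16, 173), (17, 85), (18, 37)]
-150 328 y [-48.6  57.9] z by y [None, None, 14, 13, 12, 12, 14, 12, 12, 13, 12, 14, 11, None]
-130 366 y [-49.5  57.3] z by y [None, None, 15, 12, 0, 0, 0, 0, 0, 0, 0, 14, 13, None]
-110 347 y [-50.2  57.5] z by y [None, 13, 14, 11, 0, 0, 0, 0, 0, 0, -1, 14, 13, None]
-90 341 y [-50.2  57.5] z by y [None, 13, 14, 11, 0, 0, 0, -1, 0, 0, 1, 14, 13, None]
-70 343 y [-50.9  57.1] z by y [None, 14, 15, 2, 0, 0, -1, 0, 0, 0, 0, 13, 13, None]
-50 336 y [-51.   56.8] z by y [None, 14, 15, 6, 0, 0, 0, 0, 0, 0, 0, 14, 13, None]
-30 320 y [-50.8  56.1] z by y [None, 13, 14, 0, 0, 0, 0, 0, -1, 0, 2, 14, 13, None]
-10 308 y [-51.   55.6] z by y [None, 15, 15, 14, 1, 0, 0, 0, 0, 0, 0, 14, 13, None]
10 304 y [-51.5  55.8] z by y [None, 14, 14, 2, 0, 0, 0, 0, 0, 0, 0, 14, 13, None]
30 273 y [-52.4  45. ] z by y [None, 13, 14, 1, 0, 0, 0, 0, 0, 0, 4, 14, None, None]
50 250 y [-52.5  32.5] z by y [No
[... 1452 characters left out ...]
, None]
10 250 y [-50.7  59.3] z by y [None, None, 11, 8, -2, -2, -2, -3, -2, -3, None, 11, 5, None]
30 258 y [-49.4  59.2] z by y [None, None, 12, 0, -1, -1, -2, -3, -3, -2, 9, 11, 3, None]
50 253 y [-51.2  58.9] z by y [None, 10, 10, 8, -1, -2, -3, -3, -2, -1, 11, 11, 4, None]
70 262 y [-51.8  59.8] z by y [None, 13, 13, 1, -2, -3, -3, -2, -2, -1, 13, 14, 6, None]
90 262 y [-93.2  62.1] z by y [5, 6, -1, -2, -3, -2, -2, -2, -3, -3, -2, -41, 8, 6]
110 283 y [-76.4  57. ] z by y [7, 5, -1, -3, -2, -2, -3, -2, -2, -2, -3, -2, -4, None]
130 123 y [-55.7  56.6] z by y [None, -4, -2, -3, -4, -4, -2, -2, -2, -2, -3, -2, -3, None]
xmin,xmax [-146.37953209 -145.24628976  137.72176577  140.15327741]
```

Emit:
carry_out(deltas=[[1.8,2.2,0,0.12],[1.8,2.2,0,0.12],[1.8,2.2,0,0.12],[1.8,2.2,0,0.12],[1.9,2.1,0,0.12],[1.9,2.1,0,0.12],[1.9,2.1,0,0.12],[1.9,2.1,0,0.12],[1.9,2.1,0,0.12],[1.9,2.1,0,0.12]], claw=-1, grip_force=20)

```text
time_s: 0.93
tcp_pos: [0.4517, -0.4053, 0.2307]
tool_rot: [-2.177, -2.264, -0.0]
ft_force: [-0.7, 0.1, -0.7]
grip_width: 0.0855
gripper_force: 0.0
```

Emit:
carry_out(deltas=[[0,0,-0.8,0.12],[0,0,-0.8,0.12],[0,0,-0.8,0.12],[0,0,-0.8,0.12],[0,0,-0.8,0.064],[0,0,0,0],[0,0,0,0]])

```text
time_s: 1.52
tcp_pos: [0.4507, -0.4061, 0.1903]
tool_rot: [-1.499, -2.758, -0.001]
ft_force: [-1.3, -0.1, -0.2]
grip_width: 0.0855
gripper_force: 0.0
```

```bash
python3 - <<'E'
from h import *
im,d,W=cloud('wrist'); cv2.imwrite('pics/w1.png',im)
p=W.reshape(-1,3); k=(p[:,0]>.37)&(p[:,0]<.54)&(p[:,1]>-.5)&(p[:,1]<-.33)&(im.reshape(-1,3).max(1)<90)&(p[:,2]<.09); q=p[k]
print(len(q), np.percentile(q[:,2],[1,50,99]))
for lo,hi in ((.003,.012),(.052,.075)):
    r=q[(q[:,2]>lo)&(q[:,2]<hi)]
    if len(r)>5: print(lo,len(r),cv2.minAreaRect((r[:,:2]*1000).astype(np.float32)),np.median(r[:,2]),r.mean(0))
print(status.sense()['tcp_pos'])
E
```

```text
7687 [-0.00172144  0.00583676  0.06133889]
0.003 3105 ((473.2644348144531, -444.05657958984375), (85.99169921875, 161.25401306152344), 31.909584045410156) 0.005119293531780006 [ 0.44874347 -0.40531366  0.00514284]
0.052 1687 ((451.7195739746094, -409.67218017578125), (25.192306518554688, 56.20237731933594), 31.806480407714844) 0.05995119170106386 [ 0.45056506 -0.40779799  0.05952903]
[ 0.45100816 -0.40654473  0.19099649]
```

View pics/w1.png

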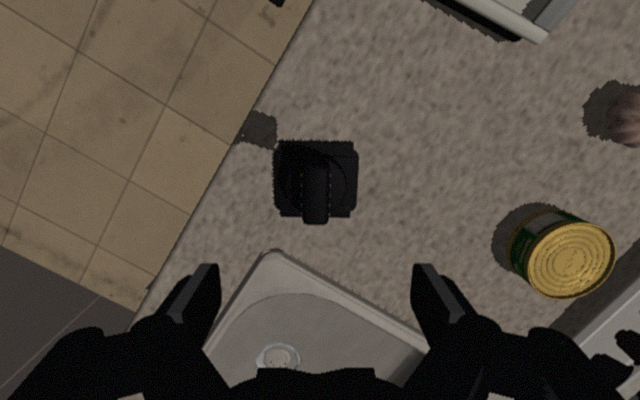

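The wrist view shows the guard at (315,180), squared to the fingers, so I'll grasp it.

Emit:
carry_out(deltas=[[0.1,-0.35,-2,-0.015],[0,0,-2.5,0],[0,0,-2.5,0],[0,0,-2.5,0],[0,0,-2.5,0],[0,0,-2,0],[0,0,-1.6,0],[0,0,0,0],[0,0,0,0]])

```text
time_s: 2.32
tcp_pos: [0.4518, -0.4099, 0.0349]
tool_rot: [-1.519, -2.748, -0.001]
ft_force: [0.9, -0.2, -0.1]
grip_width: 0.0852
gripper_force: 0.0
```

Emit:
carry_out(deltas=[[0,0,0,0],[0,0,0,0],[0,0,0,0],[0,0,0,0],[0,0,0,0],[0,0,0,0],[0,0,0,0]], claw=1, grip_force=25)

```text
time_s: 2.9
tcp_pos: [0.4527, -0.4107, 0.0363]
tool_rot: [1.518, 2.749, -0.001]
ft_force: [-0.6, 0.2, 5.5]
grip_width: 0.0236
gripper_force: 25.7
```

Emit:
carry_out(deltas=[[0,0,1.5,0],[0,0,2.5,0],[0,0,3,0],[0,0,3,0],[0.2,2.8,3,-0.07],[0.2,2.8,3,-0.07],[0.2,2.8,2,-0.07],[0.2,2.8,0,-0.07],[0.2,2.8,0,-0.07],[0.2,2.8,0,-0.065]])

```text
time_s: 3.73
tcp_pos: [0.464, -0.2409, 0.2155]
tool_rot: [2.057, 2.374, 0.0]
ft_force: [0.4, 0.3, -1.2]
grip_width: 0.0238
gripper_force: 25.1
```

Emit:
carry_out(deltas=[[0.2,2.8,0,0],[0.2,2.8,0,0],[0.2,2.8,0,0],[0.2,2.8,-1,0],[0.1,0.3,-1,0],[0,0,0,0],[0,0,0,0]])

```text
time_s: 4.32
tcp_pos: [0.4723, -0.1271, 0.1941]
tool_rot: [-2.05, -2.378, 0.002]
ft_force: [0.5, 0.3, -1.2]
grip_width: 0.0236
gripper_force: 25.0
```

```bash
python3 - <<'E'
from fit import *
s=status.sense(); print(s['tcp_pos'],s['tool_rot'],s['ft_force'],s['grip_width'])
a,_,A=cloud('wrist'); b,_,B=cloud('side'); np.save('w2.npy',A);np.save('s2.npy',B); cv2.imwrite('pics/s2i.png',b); cv2.imwrite('pics/w2i.png',a)
cv2.imwrite('pics/two.png',np.vstack([cv2.resize(a,(480,300)),cv2.resize(b,(480,300))]))
E
```

```text
[ 0.47228053 -0.12709408  0.19414533] [-2.04966028 -2.37824465  0.00248109] [ 0.52236039  0.26236472 -1.22440616] 0.02357575765158847
```

View pics/two.png

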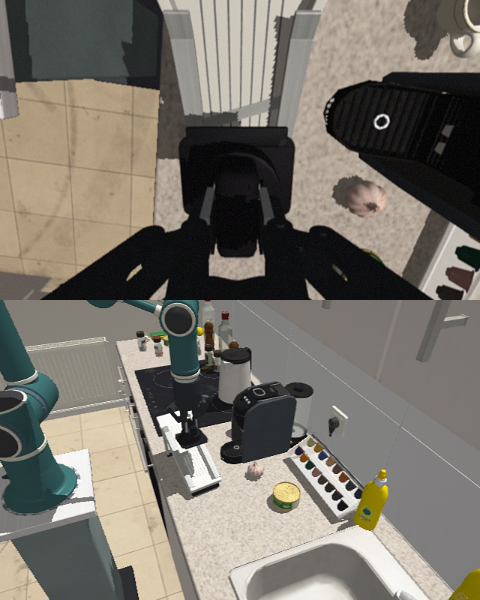

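The wrist view (top) shows the guard held level, with the lips running up to the flare at (160–320,10–120). The side view (bottom) shows it over the deck at (190,435). I'll refine the track from the wrist cloud.

```bash
python3 - <<'E'
from fit import *
O=np.array([.4853,-.2005,.0243]); R=frame(98.4)
im=cv2.imread('pics/w2i.png').reshape(-1,3); w=np.load('w2.npy').reshape(-1,3)
t=(w-O)@R.T*1000; k=(im.min(1)>70)&(abs(t[:,1])<70)&(t[:,0]>-20)&(t[:,0]<300)&(abs(t[:,2])<30)
t=t[k]; print(len(t))
d=t[(abs(t[:,1])<28)&(abs(t[:,2])<7)]; A=np.c_[d[:,0],d[:,1],np.ones(len(d))]; print('deck z=ax+by+c',np.linalg.lstsq(A,d[:,2],rcond=None)[0],d[:,0].min(),d[:,0].max())
for x in range(90,290,10):
    r=t[(t[:,0]>=x)&(t[:,0]<x+10)]
    if len(r)<30: continue
    hi=r[r[:,2]>9]
    f=lambda q:np.round(np.percentile(q,[1,99]),1) if len(q)>8 else None
    print(x,len(r),'all y',f(r[:,1]),'L lip',f(hi[hi[:,1]>0,1]),'R lip',f(hi[hi[:,1]<0,1]),np.median(hi[:,2]) if len(hi) else None)
print('x max deck',np.percentile(d[:,0],[99,99.9]))
# side view of stop/lips low part
im=cv2.imread('pics/s2i.png').reshape(-1,3); w=np.load('s2.npy').reshape(-1,3)
t=(w-O)@R.T*1000; k=(im.min(1)>110)&(abs(t[:,1])<70)&(t[:,0]>-20)&(t[:,0]<300)&(abs(t[:,2])<25); t=t[k]
for x in (-10,-5,0,5,10,20,40,60): 
    r=t[(t[:,0]>=x)&(t[:,0]<x+5)]; hi=r[r[:,2]>9]; mid=r[abs(r[:,1])<30]
    print(x,len(r),f(hi[:,1]),'midz',np.median(mid[:,2]) if len(mid) else None, len(mid))
E
```

```text
28514
deck z=ax+by+c [-1.80154790e-03 -3.61072986e-05  1.78006031e-01] 110.02787151119705 229.5056945348421
110 595 all y [-53.8  17.1] L lip None R lip [-54.2 -48.4] 14.81200075748443
120 891 all y [-53.5  36.6] L lip None R lip [-53.9 -36.7] 14.788312551301763
130 1406 all y [-53.3  50.7] L lip [35.6 53. ] R lip [-54.  -36.6] 14.762628943874258
140 1702 all y [-52.9  52.4] L lip [35.6 53.2] R lip [-53.9 -36.6] 14.795358469055527
150 1984 all y [-53.   52.3] L lip [35.6 53.4] R lip [-54.  -36.6] 14.74248180430413
160 2169 all y [-53.   52.3] L lip [35.6 53.3] R lip [-54.  -36.7] 14.761252505667931
170 2386 all y [-53.   52.3] L lip [35.6 53.2] R lip [-54.1 -36.7] 14.74903369660179
180 2661 all y [-53.2  52.3] L lip [35.6 53.1] R lip [-54.  -36.7] 14.753230831586812
190 2929 all y [-53.1  52.2] L lip [35.5 53.3] R lip [-54.  -36.7] 14.72655666292951
200 3282 all y [-53.   52.3] L lip [35.5 53.1] R lip [-53.9 -36.7] 14.757013002470096
210 3592 all y [-52.9  52.2] L lip [35.6 53.2] R lip [-54.  -36.7] 16.69878051783148
220 4658 all y [-54.   53.3] L lip [35.6 55.7] R lip [-56.5 -36.7] 18.874696525843405
230 244 all y [-57.5  56.7] L lip [48.3 56.8] R lip [-57.7 -49.4] 13.787782624535032
x max deck [228.75164707 229.33367494]
-10 136 [-50.2  50.5] midz 12.958107912046584 71
-5 92 [-51.   53.3] midz 16.169316553038144 48
0 72 [-52.3  52.2] midz 15.344489113361966 33
5 62 [-53.9  51.5] midz 0.7300337977204763 28
10 89 [-54.  54.] midz 0.5127001811883436 49
20 91 [-53.2  51.8] midz 1.419435034085248 52
40 80 [-53.1  51.3] midz 0.7831777842234848 44
60 62 [-52.  -37.3] midz 0.9989563446931478 45
```

Emit:
carry_out(deltas=[[0.27,0.05,-1,0],[0,0,-1.5,0],[0,0,-1.5,0],[0,0,-1.2,0],[0,0,-0.4,0],[0,0,-0.3,0],[0,0,-0.2,0]])

```text
time_s: 5.0
tcp_pos: [0.4759, -0.1279, 0.1352]
tool_rot: [2.052, 2.379, -0.003]
ft_force: [-4.3, -3.0, 8.2]
grip_width: 0.0236
gripper_force: 27.8
```

Emit:
carry_out(deltas=[[0,0,-0.2,0],[0,0,-0.2,0],[0,0,-0.1,0]])

```text
time_s: 5.25
tcp_pos: [0.477, -0.1295, 0.1322]
tool_rot: [2.048, 2.377, -0.004]
ft_force: [-5.0, -6.9, 14.3]
grip_width: 0.0235
gripper_force: 34.9
```

Emit:
carry_out(deltas=[[0,0,-0.2,0],[0,0,-0.2,0],[0,0,-0.2,0],[0,0,-0.2,0]])

```text
time_s: 5.58
tcp_pos: [0.4774, -0.1323, 0.1262]
tool_rot: [2.043, 2.375, -0.01]
ft_force: [-11.2, -17.1, 20.7]
grip_width: 0.0233
gripper_force: 37.3
```

```bash
cat > guard.py <<'E'
from fit import *
O=np.array([.4853,-.1969,.0262]); R=frame(98.4)
def look(n,save=None):
    s=status.sense(); im,_,w=cloud(n)
    if save: cv2.imwrite(f'pics/{save}.png',im); np.save(save,w)
    p=s['tcp_pos']; print('tcp',p,'track',(p-O)@R.T*1000,'F',s['ft_force'],'gw',s['grip_width'])
    return im,w,(w-O)@R.T*1000
E
python3 - <<'E'
from guard import *
im,w,t=look('wrist','w3'); cv2.imwrite('pics/w3c.png',cv2.resize(im[120:400,180:460],None,fx=2,fy=2))
E
```

```text
tcp [ 0.47738516 -0.13231253  0.12615502] track [104.36250332  -1.60520273  57.71553151] F [-11.24047005 -17.11928975  20.71652731] gw 0.02328500925497739
```

View pics/w3c.png

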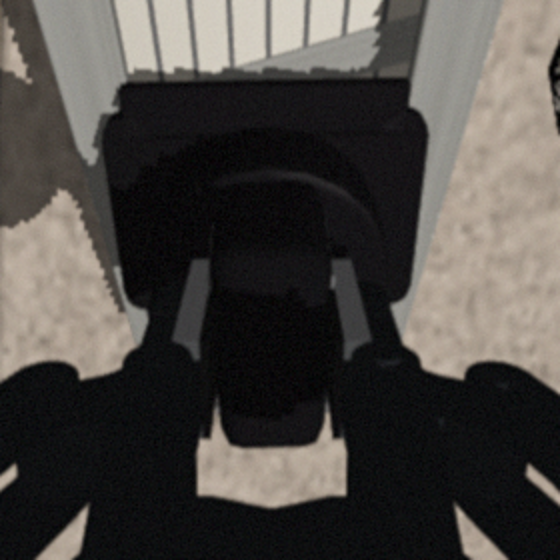

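```bash
cat >> guard.py <<'E'
def plate(im,t,x0,x1):
    q=t[(im.max(-1)<60)&(t[...,0]>x0)&(t[...,0]<x1)&(abs(t[...,1])<46)&(abs(t[...,1])>31)&(t[...,2]>-8)&(t[...,2]<45)]
    if len(q)<30: print('few',len(q)); return
    for _ in range(4):
        c=np.median(q,0) if _==0 else q.mean(0); n=np.linalg.svd(q-c,full_matrices=False)[2][2]; n*=np.sign(n[2]); e=(q-c)@n; q=q[abs(e)<max(2.,np.std(e)*1.5)]
    print('plate n',len(q),'centre',c,'slope_x deg',np.degrees(np.arctan(-n[0]/n[2])),'slope_y',np.degrees(np.arctan(-n[1]/n[2])))
    print('extent x',np.percentile(q[:,0],[1,99]),'y',np.percentile(q[:,1],[1,99]),'zres',np.std((q-c)@n))
E
python3 - <<'E'
from guard import *
im=cv2.imread('pics/w3.png'); t=(np.load('w3.npy')-O)@R.T*1000
plate(im,t,90,180)
g=cv2.cvtColor(im,6)
for v in range(160,275,10): print(v,np.round(t[v,240:400:16,0]).tolist(),np.round(t[v,240:400:16,2]).tolist())
E
```

```text
plate n 2971 centre [113.03193426   3.20349161  24.45936796] slope_x deg -18.493427575077302 slope_y 1.4858052610626913
extent x [ 90.82482057 135.41854473] y [-41.54812692  42.97757934] zres 0.5895300193286763
160 [135.0, 134.0, 134.0, 135.0, 134.0, 135.0, 134.0, 136.0, 135.0, 135.0] [15.0, 14.0, 14.0, 15.0, 14.0, 15.0, 14.0, 16.0, 15.0, 15.0]
170 [131.0, 132.0, 131.0, 131.0, 131.0, 131.0, 130.0, 130.0, 130.0, 131.0] [18.0, 19.0, 18.0, 18.0, 18.0, 18.0, 17.0, 17.0, 17.0, 18.0]
180 [126.0, 128.0, 126.0, 126.0, 126.0, 125.0, 126.0, 126.0, 126.0, 125.0] [21.0, 22.0, 20.0, 20.0, 20.0, 19.0, 20.0, 20.0, 19.0, 19.0]
190 [122.0, 121.0, 122.0, 125.0, 128.0, 129.0, 125.0, 121.0, 120.0, 120.0] [23.0, 23.0, 23.0, 26.0, 30.0, 30.0, 26.0, 22.0, 21.0, 21.0]
200 [116.0, 116.0, 118.0, 128.0, 131.0, 132.0, 130.0, 121.0, 114.0, 115.0] [25.0, 25.0, 27.0, 36.0, 39.0, 40.0, 38.0, 29.0, 23.0, 23.0]
210 [110.0, 110.0, 124.0, 129.0, 129.0, 130.0, 128.0, 126.0, 108.0, 109.0] [26.0, 26.0, 39.0, 44.0, 44.0, 44.0, 43.0, 41.0, 25.0, 25.0]
220 [104.0, 103.0, 123.0, 128.0, 134.0, 135.0, 134.0, 123.0, 103.0, 103.0] [28.0, 28.0, 45.0, 49.0, 54.0, 54.0, 54.0, 45.0, 28.0, 27.0]
230 [98.0, 97.0, 120.0, 134.0, 137.0, 138.0, 136.0, 119.0, 117.0, 96.0] [30.0, 30.0, 48.0, 59.0, 62.0, 62.0, 61.0, 48.0, 45.0, 29.0]
240 [92.0, 113.0, 115.0, 137.0, 139.0, 140.0, 138.0, 114.0, 113.0, 89.0] [33.0, 49.0, 50.0, 67.0, 68.0, 69.0, 68.0, 49.0, 48.0, 31.0]
250 [85.0, 108.0, 109.0, 137.0, 138.0, 139.0, 139.0, 117.0, 108.0, 82.0] [35.0, 51.0, 52.0, 72.0, 72.0, 72.0, 73.0, 57.0, 51.0, 33.0]
260 [44.0, 78.0, 113.0, 134.0, 135.0, 135.0, 136.0, 121.0, 102.0, 76.0] [15.0, 37.0, 60.0, 74.0, 75.0, 74.0, 75.0, 65.0, 52.0, 35.0]
270 [-24.0, 70.0, 125.0, 128.0, 131.0, 131.0, 130.0, 125.0, 118.0, 31.0] [-19.0, 39.0, 73.0, 75.0, 77.0, 76.0, 76.0, 73.0, 68.0, 14.0]
```

Emit:
carry_out(deltas=[[0.03,-0.2,-0.25,0],[0.03,-0.25,-0.25,0],[0.03,-0.25,-0.25,0],[0.03,-0.25,-0.2,0],[0.03,-0.25,-0.2,0],[0.03,-0.25,-0.2,0]])

```text
time_s: 6.13
tcp_pos: [0.4792, -0.143, 0.1106]
tool_rot: [2.051, 2.375, 0.001]
ft_force: [-3.0, -1.6, 10.1]
grip_width: 0.0237
gripper_force: 35.8
```

```bash
python3 - <<'E'
from guard import *
im,w,t=look('wrist','w4'); plate(im,t,80,180)
E
```

```text
tcp [ 0.47917553 -0.14300032  0.11064697] track [87.51546626 -1.81505983 49.10930463] F [-3.0328385  -1.56754916 10.13386285] gw 0.023654730663108855
plate n 3134 centre [108.08608567  -2.93598895  20.71901276] slope_x deg -2.19307441038298 slope_y -0.018624464645103984
extent x [ 80.80102323 132.62762251] y [-43.0690054   41.32359151] zres 0.5187967983171174
```

Emit:
carry_out(deltas=[[0,-0.1,-0.2,0],[0,-0.1,-0.2,0]])

```text
time_s: 6.35
tcp_pos: [0.4808, -0.1454, 0.1087]
tool_rot: [2.048, 2.374, 0.002]
ft_force: [-5.7, -1.2, 26.7]
grip_width: 0.0236
gripper_force: 38.8
```

```bash
python3 - <<'E'
from guard import *
im,w,t=look('wrist','w5'); plate(im,t,80,180)
E
```

```text
tcp [ 0.48075419 -0.14544453  0.10874111] track [84.2821419  -3.01972288 48.66998145] F [-5.728454   -1.1741864  26.69708886] gw 0.023602744569552615
plate n 2988 centre [107.03664617  -7.3865171   20.61309207] slope_x deg -1.0264708049455682 slope_y -0.014356308578996545
extent x [ 80.95942401 130.48452445] y [-44.0446416  40.2447423] zres 0.5379221520566969
```

Emit:
carry_out(deltas=[[0,-0.3,0.6,0],[0,-0.5,1,0],[0,-0.6,1.1,0],[-0.15,1.1,0.6,0],[-0.25,1.8,0.95,0],[-0.3,2.0,1.1,0],[-0.3,2.0,1.1,0],[-0.3,2.0,1.1,0],[-0.3,2.0,1.1,0],[-0.3,2.0,1.1,0]])

```text
time_s: 7.23
tcp_pos: [0.4582, -0.0271, 0.2022]
tool_rot: [-2.053, -2.378, -0.001]
ft_force: [0.9, 0.3, -0.7]
grip_width: 0.0239
gripper_force: 35.0
```

Emit:
carry_out(deltas=[[-0.25,1.6,0.8,0],[-0.15,1.1,0.5,0],[0,0,0,0],[0,0,0,0]])

```text
time_s: 7.57
tcp_pos: [0.4548, -0.001, 0.2145]
tool_rot: [2.05, 2.379, 0.0]
ft_force: [-0.7, 0.1, -0.7]
grip_width: 0.0233
gripper_force: 35.0
```

```bash
python3 - <<'E'
from guard import *
im,w,t=look('wrist','w6'); plate(im,t,240,330)
im,w,t=look('side','s6')
E
```

```text
tcp [ 0.45477547 -0.00097366  0.21454892] track [263.4985072    1.57556208  73.21370053] F [-0.71116242  0.09597228 -0.69061062] gw 0.023303794894734966
plate n 1184 centre [288.97234854   3.69529965  44.53668135] slope_x deg -0.5619563452801313 slope_y -0.0036892010808680315
extent x [241.26623422 309.77186314] y [-39.88393422  44.71850043] zres 0.42405633169989054
tcp [ 0.45453921 -0.00140095  0.21402001] track [262.90744413   1.87170548  72.92894913] F [-0.12981247 -0.22064545 -1.44662329] gw 0.023981102383433584
```

Emit:
carry_out(deltas=[[0.24,0.04,0,0],[-0.08,0.5,-1.0,0],[-0.08,0.5,-1.0,0],[-0.05,0.4,-0.7,0],[-0.04,0.27,-0.48,0],[0,0,0,0],[0,0,0,0]])

```text
time_s: 8.25
tcp_pos: [0.4541, 0.0161, 0.1817]
tool_rot: [-2.051, -2.378, 0.002]
ft_force: [0.5, -0.5, -0.7]
grip_width: 0.0232
gripper_force: 34.9
```

```bash
python3 - <<'E'
from guard import *
im,w,t=look('wrist','w7'); plate(im,t,240,330)
k=im.min(-1)>90; q=t[k]; q=q[(q[:,0]>200)&(q[:,0]<300)&(abs(q[:,1])<60)&(abs(q[:,2])<25)]
print(len(q)); 
if len(q)>20: print(np.percentile(q,[2,50,98],axis=0))
im,w,t=look('side','s7'); cv2.imwrite('pics/s7c.png',cv2.resize(im[100:270,190:350],None,fx=3.5,fy=3.5))
E
```

```text
tcp [0.45405852 0.01613121 0.18166779] track [ 2.63094916e+02 -2.13909987e-01  3.61881127e+01] F [ 0.50926992 -0.490872   -0.71283889] gw 0.0232470415662419
plate n 3525 centre [280.40238607   3.13267244   8.17764307] slope_x deg -0.6153100963828299 slope_y 0.1914088513283163
extent x [242.13491845 309.08811759] y [-41.24739432  42.9990354 ] zres 0.5107180060776758
3855
[[202.55261405 -59.27801784  -5.3959058 ]
 [236.48975878 -46.06541566   3.69313135]
 [275.78163124  56.04414048  19.88620499]]
tcp [0.45455223 0.01599862 0.18229617] track [263.21042721  -0.68295203  36.83838137] F [-0.15609385 -0.8484491  -1.00893769] gw 0.02386538151928836
```

View pics/s7c.png

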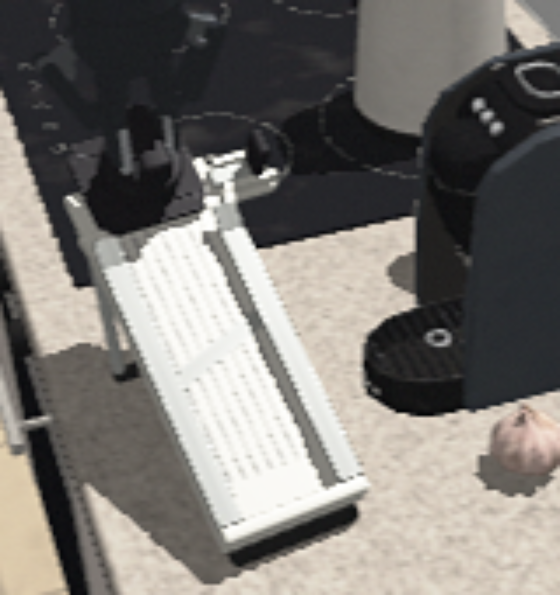

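The crop shows the guard on the bare deck at (140,190), aligned with the channel, and the bolt is out at (260,150). I'll slide it in.

Emit:
carry_out(deltas=[[0.19,-0.42,-0.3,0],[0.13,-0.87,-0.47,0],[0.13,-0.87,-0.47,0],[0.13,-0.87,-0.47,0],[0.13,-0.87,-0.47,0],[0.13,-0.87,-0.47,0]])

```text
time_s: 8.85
tcp_pos: [0.4629, -0.0331, 0.1553]
tool_rot: [-2.053, -2.378, 0.001]
ft_force: [0.5, 1.2, -1.1]
grip_width: 0.0234
gripper_force: 35.0
```

```bash
python3 - <<'E'
from guard import *
im,w,t=look('wrist','w8'); plate(im,t,190,280)
E
```

```text
tcp [ 0.46292153 -0.03308082  0.15527443] track [206.57529203  -1.79279662  36.3478058 ] F [ 0.47790327  1.16678784 -1.10142134] gw 0.023423137664879384
plate n 2930 centre [229.30366051  -1.86536551   8.25704854] slope_x deg -1.0051313958205326 slope_y 0.10477006238049166
extent x [194.85379583 252.63483749] y [-43.14396392  41.23196981] zres 0.5366239080923604
```

Emit:
carry_out(deltas=[[0.05,-0.87,-0.49,0],[0.13,-0.87,-0.49,0],[0.13,-0.87,-0.47,0],[0.13,-0.87,-0.47,0],[0.13,-0.87,-0.47,0],[0.13,-0.87,-0.47,0]])

```text
time_s: 9.4
tcp_pos: [0.4701, -0.0849, 0.1269]
tool_rot: [-2.052, -2.378, 0.0]
ft_force: [0.1, -0.2, -1.3]
grip_width: 0.0233
gripper_force: 35.0
```

```bash
python3 - <<'E'
from guard import *
im,w,t=look('wrist','w9'); plate(im,t,130,220)
E
```

```text
tcp [ 0.47012576 -0.08493401  0.12686754] track [147.0173366   -1.34487166  35.84253582] F [ 0.11571047 -0.2145608  -1.32106361] gw 0.023294023637059232
plate n 1891 centre [169.87796603   1.11104674   7.72944832] slope_x deg -0.9390150842811346 slope_y 0.09897180554996059
extent x [133.48766538 193.23216386] y [-36.74904157  37.00348861] zres 0.5467063623042038
```

Emit:
carry_out(deltas=[[0.13,-0.87,-0.47,0],[0.13,-0.87,-0.47,0],[0.13,-0.87,-0.47,0],[0.13,-0.87,-0.47,0],[0.13,-0.87,-0.47,0],[0.13,-0.87,-0.47,0],[0.13,-0.87,-0.47,0],[0.13,-0.87,-0.47,0],[0.13,-0.87,-0.47,0],[0.13,-0.87,-0.47,0]])

```text
time_s: 10.28
tcp_pos: [0.4831, -0.1719, 0.0799]
tool_rot: [-2.052, -2.378, -0.0]
ft_force: [-0.2, -0.1, -1.2]
grip_width: 0.0237
gripper_force: 35.0
```

Emit:
carry_out(deltas=[[0.05,-0.35,-0.19,0],[0.05,-0.35,-0.19,0],[0.05,-0.35,-0.19,0],[0.03,-0.26,-0.14,0]])

```text
time_s: 10.62
tcp_pos: [0.4849, -0.1844, 0.0731]
tool_rot: [-2.052, -2.379, -0.0]
ft_force: [0.3, -0.0, -0.9]
grip_width: 0.0235
gripper_force: 35.0
```

```bash
python3 - <<'E'
from guard import *
im,w,t=look('wrist','w10'); plate(im,t,30,110)
E
```

```text
tcp [ 0.48487662 -0.18435364  0.07312415] track [33.04310631 -1.41397171 35.57555766] F [ 0.33787999 -0.04002555 -0.90761856] gw 0.02348294370517622
plate n 1772 centre [58.32936489  0.84982053  7.40818783] slope_x deg -1.2214145791471813 slope_y 0.10273627942937254
extent x [30.88371406 79.3042907 ] y [-36.7779316   37.13626815] zres 0.533363839619789
```

Emit:
carry_out(deltas=[[0.025,-0.17,-0.09,0],[0.025,-0.17,-0.09,0],[0,0,0,0]])

```text
time_s: 10.92
tcp_pos: [0.4853, -0.1857, 0.0727]
tool_rot: [-2.051, -2.376, -0.003]
ft_force: [-2.5, 6.1, 8.9]
grip_width: 0.0238
gripper_force: 35.5
```

Emit:
carry_out(deltas=[[0.025,-0.17,-0.09,0],[0.025,-0.17,-0.09,0],[0,0,0,0]])

```text
time_s: 11.17
tcp_pos: [0.486, -0.1884, 0.0713]
tool_rot: [-2.051, -2.375, -0.005]
ft_force: [-2.9, 9.6, 11.8]
grip_width: 0.0234
gripper_force: 34.4
```

Emit:
carry_out(deltas=[[0,0,0,0],[0,0,0,0],[0,0,0,0],[0,0,0,0],[0,0,0,0]], claw=-0.3)

```text
time_s: 11.58
tcp_pos: [0.4858, -0.1911, 0.0696]
tool_rot: [2.052, 2.378, -0.0]
ft_force: [-0.1, -0.5, -0.4]
grip_width: 0.0556
gripper_force: 0.0
```

Emit:
carry_out(deltas=[[0,0,1.5,0],[0,0,2.5,0],[0,0,3,0],[0,-1,3,0],[0,-2,3,0],[0,-2,1,0],[0,0,0,0],[0,0,0,0]])

```text
time_s: 12.25
tcp_pos: [0.4862, -0.2419, 0.2105]
tool_rot: [2.053, 2.375, 0.001]
ft_force: [-0.2, 0.5, -0.9]
grip_width: 0.0557
gripper_force: 0.0
```

```bash
python3 - <<'E'
from guard import *
im,w,t=look('wrist','w11'); plate(im,t,-5,90)
k=im.min(-1)>70; q=t[k]
d=q[(abs(q[:,1])<25)&(q[:,0]>85)&(q[:,0]<200)&(abs(q[:,2])<7)]; print('deck z',np.median(d[:,2]))
st=q[(abs(q[:,1])<25)&(q[:,0]>-20)&(q[:,0]<12)&(q[:,2]>10)&(q[:,2]<20)]; print('stop x',len(st),np.percentile(st[:,0],[1,99]) if len(st)>10 else '')
im,w,t=look('side','s11')
# bolt tab: dark points high near x 252
w2=t.reshape(-1,3); g=im.reshape(-1,3)
k=(w2[:,0]>225)&(w2[:,0]<285)&(w2[:,1]>-110)&(w2[:,1]<-30)&(w2[:,2]>14)&(w2[:,2]<60); q=w2[k]; print(len(q))
print('tab pts',np.percentile(q,[2,50,98],axis=0)); top=q[q[:,2]>38]; print('top',len(top),np.percentile(top,[3,50,97],axis=0))
a=cv2.imread('pics/w11.png'); cv2.imwrite('pics/f11.png',np.hstack([cv2.resize(a,(400,250)),cv2.resize(im[110:270,150:350],(400,320))[:250]]))
E
```

```text
tcp [ 0.48621631 -0.24193824  0.21054466] track [ 47.08657762   5.67283886 183.7468634 ] F [-0.23159678  0.52683078 -0.85807591] gw 0.055746728939957
plate n 1047 centre [43.78835486  1.43855523  5.49358136] slope_x deg -0.09782039752430205 slope_y -0.019843419846993927
extent x [-1.05927637 78.57757796] y [-36.5612015   36.61248841] zres 0.6811205438555474
deck z -0.27542362477988236
stop x 98 [-12.34620646  -0.54046866]
tcp [ 0.48533931 -0.2408206   0.20908456] track [ 47.49045804   6.37716147 181.87845022] F [-0.15528995  0.6019479  -0.6571724 ] gw 0.05522488747033201
2
tab pts [[252.81947699 -54.43124614  14.89457559]
 [256.8193093  -52.68874854  14.97778169]
 [260.8191416  -50.94625094  15.06098779]]Traceback (most recent call last):
  File "<stdin>", line 10, in <module>
    return _quantile_unchecked(
        a, q, axis, out, overwrite_input, method, keepdims, weights)
    return _ureduce(a,
                    func=_quantile_ureduce_func,
    ...<5 lines>...
                    overwrite_input=overwrite_input,
                    method=method)
    r = func(a, **kwargs)
    result = _quantile(arr,
                       quantiles=q,
    ...<2 lines>...
                       out=out,
                       weights=wgt)
    slices_having_nans = np.isnan(arr[-1, ...])
                                  ~~~^^^^^^^^^
IndexError: index -1 is out of bounds for axis 0 with size 0
```

The guard is flat and its plate spans x=-1 to 79, so it's home. Next I'll locate the tab from the first side cloud, when the bolt hadn't moved, and from the current wrist cloud.

```bash
python3 - <<'E'
from guard import *
for n,i in (('side0','side0'),('scene0','scene0'),('w11','w11'),('w7','w7'),('s7','s7')):
    t=((np.load(n+'.npy')-O)@R.T*1000).reshape(-1,3); im=cv2.imread(f'pics/{i}.png').reshape(-1,3)
    k=(t[:,0]>225)&(t[:,0]<290)&(t[:,1]>-120)&(t[:,1]<-50)&(t[:,2]>26)&(t[:,2]<60)&(im.max(1)<110); q=t[k]
    print(n,len(q)); 
    if len(q)>5: print(np.round(np.percentile(q,[3,50,97],axis=0),1))
E
```

```text
side0 56
[[240.2 -87.6  26.8]
 [249.6 -80.4  40.5]
 [259.6 -77.8  46.3]]
scene0 47
[[239.8 -85.8  26.5]
 [249.2 -78.7  37.5]
 [260.8 -73.8  44.4]]
w11 0
w7 1457
[[243.3 -86.6  26.8]
 [257.7 -79.8  37.8]
 [262.4 -77.8  44. ]]
s7 53
[[240.5 -87.8  26.9]
 [249.6 -81.3  41.8]
 [259.5 -77.7  48. ]]
```

```bash
python3 - <<'E'
from guard import *
w=np.load('scene0.npy'); r=w[60:240,355:450].reshape(-1,3); r=r[(abs(r[:,0]-.265)<.12)&(abs(r[:,1]+.62)<.15)]
print('arm top near tool z',np.nanpercentile(r[:,2],[50,99.5]))
for n in ('side0','scene0','w11','s7'):
    w=np.load(n+'.npy').reshape(-1,3); k=(np.hypot(w[:,0]-.537,w[:,1]-.019)<.2)&(w[:,2]>.13)&(w[:,0]>.56); q=w[k]
    if len(q)>5: print(n,len(q),np.round(np.percentile(q,[1,50,99],axis=0),3).tolist())
E
```

```text
arm top near tool z [0.57340275 0.62031392]
side0 1334 [[0.637, -0.14, 0.133], [0.658, -0.086, 0.211], [0.72, -0.029, 0.249]]
scene0 1853 [[0.569, -0.173, 0.133], [0.647, -0.087, 0.215], [0.713, 0.031, 0.641]]
w11 1605 [[0.644, -0.139, 0.13], [0.647, -0.131, 0.144], [0.659, -0.087, 0.164]]
s7 1341 [[0.637, -0.14, 0.133], [0.658, -0.086, 0.211], [0.721, -0.029, 0.25]]
```

Emit:
carry_out(deltas=[[0,2,-0.3,0],[0.3,3,-0.4,0],[0.6,3,-0.4,0],[0.6,3,-0.4,0],[0.6,3,-0.3,0],[0.6,3,0,0],[0.6,3,0,0],[0.6,2.7,0,0],[0.6,2,0,0],[0.6,1.4,0,0]])

```text
time_s: 13.18
tcp_pos: [0.5351, 0.0232, 0.1896]
tool_rot: [-2.047, -2.379, 0.003]
ft_force: [-0.1, -0.0, 0.3]
grip_width: 0.0556
gripper_force: 0.0
```

Emit:
carry_out(deltas=[[0.6,0,0,0],[0,0,0,0],[0,0,0,0]])

```text
time_s: 13.43
tcp_pos: [0.5419, 0.0201, 0.1904]
tool_rot: [-2.05, -2.378, 0.003]
ft_force: [0.1, -0.1, 0.4]
grip_width: 0.0555
gripper_force: 0.0
```

```bash
python3 - <<'E'
from guard import *
im,w,t=look('wrist','w12')
q=t[(t[...,0]>220)&(t[...,0]<290)&(t[...,1]>-120)&(t[...,1]<-50)&(t[...,2]>26)&(t[...,2]<50)&(im.max(-1)<110)]
print(len(q),np.round(np.percentile(q,[3,50,97],axis=0),1) if len(q)>5 else '')
cv2.imwrite('pics/w12s.png',im)
print('tab goal tcp',O+np.array([.2475,-.0827,.026])@R)
E
```

```text
tcp [0.54194414 0.02012111 0.19042748] track [259.35661239 -87.73958594  48.09676869] F [ 0.08008096 -0.12835332  0.36610352] gw 0.05553556730156847
939 [[244.2 -87.8  27.3]
 [260.7 -83.2  41.6]
 [269.4 -78.5  49.1]]
tab goal tcp [0.53697249 0.01929097 0.16535085]
```

View pics/w12s.png

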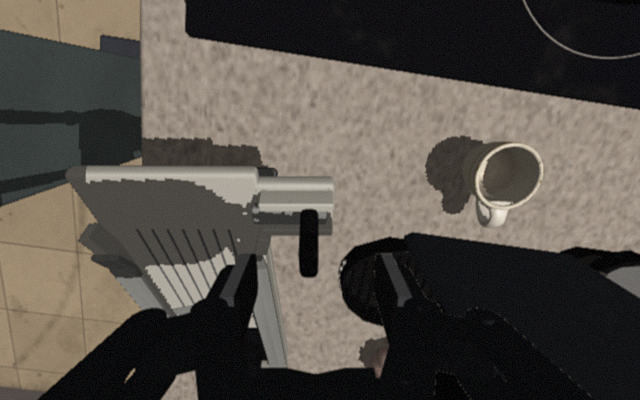

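The tab, at (308,242), lies between the fingers. I'll lower, close on it and pull it in along +y.

Emit:
carry_out(deltas=[[-0.5,-0.1,0,0],[0,0,-0.8,0],[0,0,-0.9,0],[0,0,-0.8,0],[0,0,0,0]])

```text
time_s: 13.9
tcp_pos: [0.5358, 0.0187, 0.1638]
tool_rot: [-2.051, -2.375, 0.005]
ft_force: [0.1, -0.3, -0.1]
grip_width: 0.0555
gripper_force: 0.0
```

Emit:
carry_out(deltas=[[0,0,0,0],[0,0,0,0],[0,0,0,0],[0,0,0,0],[0,0,0,0],[0,0,0,0]], claw=1, grip_force=20)

```text
time_s: 14.4
tcp_pos: [0.5383, 0.0191, 0.1672]
tool_rot: [2.052, 2.378, 0.001]
ft_force: [0.0, 0.2, 1.0]
grip_width: 0.009
gripper_force: 25.7
```

Gripped (about 10 mm). I'll slide 30 mm along +y, which is world (-2.97,-0.44) cm, then nudge.

Emit:
carry_out(deltas=[[-0.5,-0.07,0,0],[-0.5,-0.07,0,0],[-0.5,-0.08,0,0],[-0.5,-0.07,0,0],[-0.5,-0.08,0,0],[-0.47,-0.07,0,0],[0,0,0,0],[0,0,0,0]])

```text
time_s: 15.07
tcp_pos: [0.5109, 0.015, 0.1674]
tool_rot: [2.049, 2.374, 0.009]
ft_force: [9.5, 0.8, -3.8]
grip_width: 0.0093
gripper_force: 25.1
```

Emit:
carry_out(deltas=[[-0.1,-0.015,0,0],[-0.1,-0.015,0,0],[-0.1,-0.015,0,0],[0,0,0,0]])

```text
time_s: 15.4
tcp_pos: [0.5106, 0.015, 0.1675]
tool_rot: [2.047, 2.371, 0.016]
ft_force: [17.9, 2.7, -9.8]
grip_width: 0.0095
gripper_force: 24.2
```

Emit:
carry_out(deltas=[[0.15,0.02,0,0],[0,0,0,0],[0,0,0,0],[0,0,0,0]], claw=-0.3)

```text
time_s: 15.73
tcp_pos: [0.5054, 0.0144, 0.1661]
tool_rot: [-2.051, -2.377, 0.002]
ft_force: [-0.9, 0.2, -0.5]
grip_width: 0.0552
gripper_force: 0.0
```

Emit:
carry_out(deltas=[[0,0,0.8,0],[0,0,1,0],[0,0,0.6,0],[0,0,0,0]])

```text
time_s: 16.07
tcp_pos: [0.5082, 0.0144, 0.1934]
tool_rot: [2.05, 2.376, 0.004]
ft_force: [0.3, 1.1, -0.3]
grip_width: 0.0553
gripper_force: 0.0
```

```bash
python3 - <<'E'
from guard import *
im,w,t=look('wrist','w13')
q=t[(t[...,0]>238)&(t[...,0]<275)&(t[...,1]>-95)&(t[...,1]<-20)&(t[...,2]>28)&(t[...,2]<43)&(im.max(-1)<110)]
print(len(q),np.round(np.percentile(q,[3,50,97],axis=0),1) if len(q)>5 else '')
for z in (10,14,18,22,26): 
    r=t[(t[...,0]>215)&(t[...,0]<240)&(abs(t[...,1]+50)<15)&(t[...,2]>z)&(t[...,2]<z+4)]; print(z,len(r),np.round(np.percentile(r,[3,97],axis=0),1).tolist() if len(r)>9 else '')
cv2.imwrite('pics/w13s.png',im[100:400,140:480])
E
```

```text
tcp [0.50821258 0.01438337 0.19343406] track [260.10715891 -53.53169185  51.10285602] F [ 0.30424314  1.1426677  -0.26244939] gw 0.055315164782886304
554 [[246.3 -60.6  28.7]
 [261.1 -55.7  37.7]
 [262.5 -51.   42.9]]
10 67 [[218.1, -64.5, 10.1], [239.5, -46.8, 14.0]]
14 41 [[215.7, -50.1, 14.1], [225.6, -36.6, 17.9]]
18 176 [[216.0, -50.2, 18.1], [224.8, -36.4, 20.5]]
22 0 
26 0
```

View pics/w13s.png

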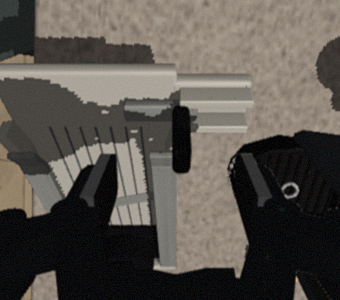

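The crop shows the tab at (181,140), moved in about 27 mm of the 32. I'll push the rest from outside with the fingers shut.

Emit:
carry_out(deltas=[[1.3,0.2,0,0],[1.4,0.2,0,0],[0,0,0,0],[0,0,0,0],[0,0,0,0],[0,0,0,0]], claw=1)

```text
time_s: 16.62
tcp_pos: [0.5328, 0.0184, 0.1903]
tool_rot: [-2.052, -2.378, 0.001]
ft_force: [-0.0, 0.2, -0.8]
grip_width: -0.0001
gripper_force: 0.0
```

Emit:
carry_out(deltas=[[0,0,-0.8,0],[0,0,-0.9,0],[0,0,-0.7,0],[-0.2,-0.03,0,0],[-0.2,-0.03,0,0],[0,0,0,0]])

```text
time_s: 17.12
tcp_pos: [0.5297, 0.0179, 0.1665]
tool_rot: [2.052, 2.378, 0.001]
ft_force: [1.6, 0.7, -0.6]
grip_width: -0.0
gripper_force: 0.5
```

Emit:
carry_out(deltas=[[-0.2,-0.03,0,0],[-0.2,-0.03,0,0],[0,0,0,0]])

```text
time_s: 17.37
tcp_pos: [0.5291, 0.0177, 0.1676]
tool_rot: [2.049, 2.374, 0.01]
ft_force: [10.2, 1.5, -9.0]
grip_width: -0.0002
gripper_force: 5.3
```

Emit:
carry_out(deltas=[[-0.2,-0.03,0,0],[-0.2,-0.03,0,0],[-0.2,-0.03,0,0],[0,0,0,0]])

```text
time_s: 17.7
tcp_pos: [0.5283, 0.0176, 0.1684]
tool_rot: [2.044, 2.367, 0.024]
ft_force: [25.9, 5.0, -17.0]
grip_width: -0.0001
gripper_force: 12.8
```

```bash
python3 - <<'E'
from guard import *
im,w,t=look('wrist','w14'); s=status.sense(); print(s['moment'],s['tool_rot'])
q=t[(t[...,0]>240)&(t[...,0]<264)&(t[...,1]>-66)&(t[...,1]<-40)&(t[...,2]>28)&(t[...,2]<43)&(im.max(-1)<110)]
print(len(q),np.round(np.percentile(q,[3,50,97],axis=0),1) if len(q)>5 else '')
# bar tip over deck
for z in (2,5,8,11):
    r=t[(t[...,0]>244)&(t[...,0]<260)&(t[...,1]>-60)&(t[...,1]<0)&(t[...,2]>z)&(t[...,2]<z+3)]; print(z,len(r),np.round(np.percentile(r,[2,98],axis=0),1).tolist() if len(r)>9 else '')
cv2.imwrite('pics/w14s.png',cv2.resize(im[130:330,220:420],None,fx=2.5,fy=2.5,interpolation=cv2.INTER_CUBIC))
E
```

```text
tcp [0.52826179 0.01760797 0.16838138] track [248.57622871 -73.83688342  28.8600457 ] F [ 25.90927131   4.96699722 -16.9679424 ] gw -0.0001136703361431202
[ 0.80742926 -4.29225658 -0.02289283] [2.04438806 2.36733618 0.02377789]
855 [[255.3 -65.2  28.5]
 [261.3 -57.   36.5]
 [263.2 -51.3  42.8]]
2 138 [[256.6, -52.8, 2.7], [258.3, -23.4, 5.0]]
5 298 [[256.6, -53.5, 5.1], [258.8, -23.0, 7.9]]
8 901 [[245.6, -49.6, 8.1], [258.1, -23.0, 10.2]]
11 4
```

```bash
python3 - <<'E'
from guard import *
for n in ('w7','w12','w13','w14','side0'):
    t=(np.load(n+'.npy')-O)@R.T*1000; im=cv2.imread(f'pics/{n}.png')
    r=t[(t[...,0]>247)&(t[...,0]<257)&(t[...,1]>-75)&(t[...,1]<0)&(t[...,2]>4.5)&(t[...,2]<11)]
    tab=t[(t[...,0]>238)&(t[...,0]<264)&(t[...,1]>-95)&(t[...,1]<-40)&(t[...,2]>41)&(t[...,2]<47)&(im.max(-1)<110)]
    print(n,len(r),'bar tip y',np.round(np.percentile(r[:,1],[90,97,99.5]),1) if len(r)>9 else '','tab y',len(tab),np.round(np.percentile(tab,[3,97],axis=0),1).tolist() if len(tab)>9 else '')
E
```

```text
w7 673 bar tip y [-37.4 -35.  -33.7] tab y 494 [[242.5, -86.7, 41.3], [261.8, -78.2, 44.2]]
w12 479 bar tip y [-52.  -50.4 -49.5] tab y 453 [[243.2, -87.8, 41.3], [261.9, -78.8, 44.4]]
w13 675 bar tip y [-25.4 -23.  -22.2] tab y 455 [[243.3, -60.3, 41.2], [261.8, -51.1, 44.3]]
w14 834 bar tip y [-25.7 -23.3 -22.4] tab y 472 [[245.0, -84.5, 41.1], [263.9, -51.5, 44.3]]
side0 25 bar tip y [-50.6 -50.1 -49.9] tab y 28 [[241.7, -87.4, 41.5], [260.1, -78.4, 46.5]]
```

View pics/w14s.png

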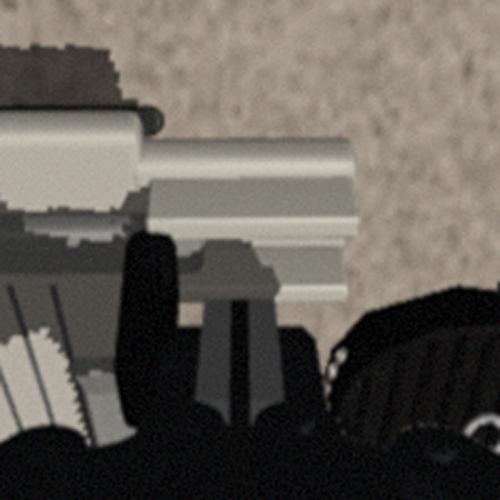

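The tab at (150,330) didn't move between 10 N and 26 N of push. The bar tip is at y≈-22, which is 32 mm in from the deck edge at -54, so the bolt is at its end stop. I'll back away, then check.

Emit:
carry_out(deltas=[[0.7,0.1,0,0],[0.9,0.13,0,0],[0.4,0.05,0.3,0],[0,0,1.2,0],[0,0,1.2,0],[-1,-2,0,0],[-1.5,-3,0,0],[-1.5,-3,0.5,0],[-1,-3.5,1,0],[-0.5,-3.5,1.5,0]])

```text
time_s: 18.58
tcp_pos: [0.482, -0.1314, 0.2243]
tool_rot: [-2.05, -2.378, 0.002]
ft_force: [0.7, -0.0, -1.3]
grip_width: 0.0001
gripper_force: 0.0
```

Emit:
carry_out(deltas=[[0,-3.5,1,0],[0,-3.5,1,0],[0,-3,0,0],[0,0,0,0],[0,0,0,0]])

```text
time_s: 19.0
tcp_pos: [0.4843, -0.2323, 0.2454]
tool_rot: [2.055, 2.374, 0.001]
ft_force: [0.2, 0.4, 0.6]
grip_width: -0.0001
gripper_force: 0.0
```

```bash
python3 - <<'E'
from guard import *
im,w,t=look('wrist','w15'); plate(im,t,-5,90)
for n in ('w15',):
    t=(np.load(n+'.npy')-O)@R.T*1000; im=cv2.imread(f'pics/{n}.png')
    r=t[(t[...,0]>247)&(t[...,0]<257)&(t[...,1]>-75)&(t[...,1]<0)&(t[...,2]>4.5)&(t[...,2]<11)]
    if len(r)>9: print('bar tip',np.percentile(r[:,1],[97,99.5]))
E
```

```text
tcp [ 0.48430217 -0.23234669  0.24537753] track [ 72.06449899   6.16528747 209.91653167] F [0.22607469 0.41916694 0.5941399 ] gw -7.781183690518378e-05
plate n 796 centre [43.02452055  1.21233016  5.50036414] slope_x deg -0.06808857543186607 slope_y 0.023343531985175196
extent x [-1.21148167 78.42286622] y [-36.51359225  36.48003767] zres 0.7078874565606106
```

```bash
python3 -c "
from rig import ticket; print(ticket.close_job())"
```

```text
the job is handed in; nothing more can be done
None
```

The job is handed in: the guard sits flat against the end stop under both lips, the lock bolt is pushed in to a hard stop and the arm is clear. I measured only about 27 mm of bolt travel against the 27 mm needed; the bar tip's position suggests the bolt started about 4 mm in and is now fully home, but I couldn't confirm that.

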